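# Set the carrier gas pressure and sniff its outlet for leaks

## Robot

A 6-joint arm with a two-finger parallel gripper is mounted at the origin on the work surface. World frame = base frame: x ahead of the robot, y to its left, z up, the work surface at z = 0. Lengths are in m, angles in rad, forces in N, time in s.
With the tool pointing down it reaches from about 0.325 to 0.75 m from the base axis. Payload 7.6 kg.
Tool frame: the origin (TCP) lies midway between the tips of the shut fingers; the grasp point (between the pads) lies 19 mm behind it; z points along the fingers, y is the line along which they close (so a half turn about z gives the same grasp; the last joint's range is limited). The gripper opens to 85 mm and grips with 20 to 120 N. Pads are 22 mm wide; open, the fingers measure 114 mm over their backs; the gripper's body (76 mm by 85 mm) begins 54 mm behind the grasp point. The pads swing forward as they close: fully open they stand 13 mm farther back than shut.
Start: joints at [-0.07, 0.052, 1.401, -0, 1.689, -0.07], TCP at [0.525, 0, 0.231] pointing down, gripper open.
Joint ranges: [-2.9, 2.9], [-0.91, 2.17], [0.12, 2.37], [-1.06, 4.2], [0.26, 2.73], [-2.93, 2.93]. Speed limits (rad/s): [2.57, 2.57, 3.01, 3.14, 3.14, 3.14].

## Interface

Orientations are given as a rotation vector (axis times angle).
In Python, from cell import get_state, get_image, sign_off, find_in, spot_point gives the robot as it stands.
- The arm moves only by the tool play_rows, never from a script. Its argument "commands" is a list of rows, each a list of 7 numbers: the shift along the tool's x, y, z in mm, then the turn, a rotation vector about the tool's x, y, z in degrees, then the finger opening in mm, from 0 to 85.4. A call has 1 to 5 rows; each row shifts and turns the commanded pose from where the row before left it, along the tool's axes as they then stand; what a row does not reach is not made up. A row lasts 1/10 s, in which the tool goes at most 50 mm and 8.59 degrees, less where a joint would pass 70% of its speed; a pose out of reach is approached as far as the arm can. A call with a gripper value outside its range is refused whole. The fingers move at their own pace and stop on an object; "newtons" is the grip in N (left out, the last holds). Time passes only in rows, so rows that do not move let the fingers close. It gives the time, the measured TCP pose, the force, the opening and the grip force at its end, in the units of the state.
- get_state(): the state, without advancing time (a new reading comes with each control period).
- get_image(name): name is "scene" or "side" or "wrist"; returns a dict with "color" (420x560x3 uint8, red, green, blue), "z_map" (420x560 float32, m along the optical axis (not along the pixel's ray), 0 where there is no reading), "camera_matrix" (3x3 intrinsics, pixels), "world_to_cam" (4x4, takes a point from world to camera coordinates). Camera axes: x right, y up, looking along -z (the intrinsics and any distortion apply to the point x, -y, -z); pixel columns grow to the right and rows downward; lengths in m; the calibration is good to about 2 mm. A picture is of the moment at which its call begins.
- sign_off(): hands the job in; it is judged then, once.
Trained networks look in the newest picture that a camera, given by its name, has taken for a name from the list of things; names that differ only in an ending like _2 or _b are one class to them, and where a whole thing is asked for, a point or a joint stands for the part that bears it (a point fixed in the world has none). Each returns a list of dicts, best first, with "score" (0 to 1); they miss things now and then, are a little off and sometimes report something else, mostly with a low value. They report only what shows in the picture. A call takes as long as a camera call. They do not tell look-alikes from the thing itself.
- find_in(target, camera): "pixel" ([column, row] in pixels, amid what is visible of it).
- spot_point(target, camera): "pixel" ([column, row] in pixels: a listed point, or the origin of a listed thing).
The state is a dict: "time_s": time; "qpos": joint angles; "joint_vel": joint speeds; "effort": joint torques, N m; "tcp_pos": TCP position; "tcp_rot": TCP orientation; "ft_force": force on the tool from outside, world axes, zero at the start; "ft_torque": the same for the moment, N m; "finger_gap": finger opening in m; "gripper_force": force on a finger pad.
Only numpy, scipy, OpenCV 4.12 (cv2) and the standard library are available. Lean on these libraries where they do the work, as an engineer would, in place of code of your own. Each camera call takes 0.05 s, during which the arm holds its last target. There are 200 camera calls.

## Task

On the gas console, turn the blue carrier-gas knob until the black needle of its gauge lies on the green set hand, without running the needle into the red sector, and let go of the knob. Then take the yellow leak detector from its dock, hold its probe tip about a centimetre from the brass outlet nut of that same blue line, pointing straight at it and not pressing on it, steady for two seconds, and set the detector back down in its dock as it was. Leave the red and yellow knobs as they are set, and do not disturb the bottle, the flowmeter or the vial rack.

Things in the scene. Friction and masses are not known exactly. Their poses are not given: they have to be found in the camera images.
- carrier_grip (a point): On the vertical axis of the blue knob, at half its height (13 mm above its foot, 26 mm above the deck). The knob is a fluted upright cylinder 34 mm across, 26 mm tall; its foot is 13 mm above the deck on a 22 mm bush. Turning needs about 0.06 N m; it stays where left. The point's x axis points level along its line, past the gauge to the outlet nut, roughly away from the robot.
- carrier_knob (a joint): Angle of the blue knob in rad, 0 to 9.42, growing clockwise seen from above (the way the pressure rises).
- carrier_needle (a joint): Angle of the black needle on the blue line's gauge in rad: 0 at the zero end of the scale, growing clockwise from above to 4.71 at the full end; the red sector covers 3.5 to 4.71. Coupled to the blue knob: it turns half as far, in the same sense.
- carrier_mark (a joint): Angle of the green set hand on the same dial and the same scale (0 to 4.71, clockwise). The pressure is right when needle and set hand have equal angles. The set hand lies under the gauge glass and cannot be touched; it is always at 1.6 to 2.7, above where the needle starts (0.6 to 1.2).
- carrier_needle_tip (a point): Tip of the black needle, 23 mm from the dial's centre; x axis out along the needle. The dial is 60 mm across, steel-rimmed, facing straight up; the rim stands 16 mm above the deck; its centre is 76 mm beyond the knob's axis.
- carrier_mark_tip (a point): Point in the broad tip of the green set hand, 23 mm from the dial's centre; x axis out along the hand; the hand reaches 27 mm out.
- carrier_nut (a point): Centre of the brass outlet nut of the blue line: 14 mm across, 14 mm tall, axis vertical, centre 19 mm above the deck, 152 mm beyond the knob's axis. A steel tube 4 mm thick leaves its top, rises to 54 mm above the deck, bends away from the knob and goes down behind the console. Each line has such a nut and tube.
- carrier: The blue line's station: aluminium plate 200 mm (x) by 64 mm (y) with blue knob, gauge and nut, fixed on the console. Origin under the plate's centre at deck level; x from knob to nut, z up. Knob axis at x = -72 mm, dial centre at +4, nut at +80, all at y = 0. Three like stations (blue, red, yellow knob) stand 66 mm apart along y; which is in which place varies.
- console: White gas console, a fixed box 210 mm (x) by 212 mm (y), 80 mm tall to its deck, dark blue front panel towards its -x. Origin on the bench under its centre.
- hydrogen_needle_tip (a point): Tip of the needle on the gauge of the red-knob line, 23 mm from the dial's centre. It moves only if the red knob is turned, half as far.
- air_needle_tip (a point): Tip of the needle on the gauge of the yellow-knob line, 23 mm from the dial's centre. It moves only if the yellow knob is turned, half as far.
- detector: Leak detector, loose, 0.18 to 0.28 kg: yellow case 150 mm long (x), 36 wide (y), 28 tall, black rubber band from x = -31 to +21 mm. Origin at the centre of the case's underside, x forward to the probe, z up. A 7 mm steel probe leaves the front 16 mm above the underside, runs straight to x = 128 mm, then bends 45 degrees down; its orange tip is 169 mm ahead of and 19 mm below the origin.
- probe_tip (a point): The very tip of the detector's probe, at x = 169, y = 0, z = -19 mm in the detector's frame. Its x axis points out of the probe, 45 degrees below the detector's x axis in the detector's xz plane.
- dock: Grey charging dock, fixed, 172 mm (x) by 64 mm (y). Origin on the bench under its centre. Flat seat 36 mm above the bench, with a rim 12 mm tall that leaves 5 mm of play about the case; the rim is open over the middle 100 mm of both long sides (room for fingers) and 26 mm wide at the front for the probe. It stands left or right of the console.
- dock_seat (a point): Centre of the dock's seat, where the detector's origin rests; x points the way the probe points when docked, z up.
- bottle: Amber glass bottle with a white cap, 60 mm across, 150 mm tall, loose; origin under its centre. It stands on the bench near a front corner of the console.
- flowmeter: White hand flowmeter, 60 (x) by 40 (y) mm, 60 mm tall, loose, a brass stub 8 mm long at its +x end; origin under its centre. It stands on the bench near a front corner of the console.
- rack: Blue vial rack, 140 mm (x) by 62 mm (y), 57 mm tall with its vials, loose; origin under its centre. It stands beside the console, on the other side from the dock.
There are look-alikes about, which are no part of the job. Of the things that look like the dock, the smallest one is meant.

How it is judged:
On the way, in this order (a step that is already met when the one before it is completed fails the run):
1. the blue line's needle lies within 0.07 rad (4 degrees) of the green set hand with the fingers off that station (angle between the x axis of carrier_needle_tip and the x axis of carrier_mark_tip, either way round below 0.07 rad and contact force between the fingers and carrier below 0.1 N), for 0.3 s.
2. the detector is held with the nut's centre 5 to 25 mm straight ahead of the probe tip and within 8 mm of the probe's line, almost still, for 1.5 s, the needle still on the set hand (angle between the x axis of carrier_needle_tip and the x axis of carrier_mark_tip, either way round below 0.07 rad and x of carrier_nut in the frame of probe_tip between 0.005 and 0.025 m and y of carrier_nut in the frame of probe_tip between -0.008 and 0.008 m and z of carrier_nut in the frame of probe_tip between -0.008 and 0.008 m and linear speed of detector below 0.02 m/s and angular speed of detector below 0.2 rad/s), for 1.5 s.
At the end, for the whole second after the job is handed in: The blue line's needle is within 0.07 rad of the green set hand; the detector lies still in its dock, flat on the seat (within 10 mm of the seat's centre, 4 mm in height, 0.1 rad of level), probe forward; the needles of the red and yellow lines are within 3 mm of where they were (angle between the x axis of carrier_needle_tip and the x axis of carrier_mark_tip, either way round below 0.07 rad and horizontal distance between detector and dock_seat below 0.01 m and z of detector in the frame of dock_seat between -0.003 and 0.004 m and angle between detector's own z axis and vertical below 0.1 rad and x of probe_tip in the frame of dock_seat above 0.1 m and linear speed of detector below 0.01 m/s and distance of each of hydrogen_needle_tip, air_needle_tip from where it was at the start of the episode below 0.003 m); the robot touches nothing.
It fails at once if the needle of the blue line enters the red sector (value of joint carrier_needle above 3.5 rad).
It fails at once if the red or yellow knob is turned (its needle's tip shifts by more than 3 mm) (distance of any of hydrogen_needle_tip, air_needle_tip from where it was at the start of the episode above 0.003 m).
It fails at once if the detector presses on the blue line's station with more than 3 N (contact force between detector and carrier above 3 N).
It fails at once if the detector is let go more than 15 mm above its seat (contact force between the fingers and detector below 0.05 N and z of detector in the frame of dock_seat above 0.015 m).
It fails at once if the bottle, flowmeter or rack is shifted more than 15 mm, or the bottle tips (distance of any of bottle, flowmeter, rack from where it was at the start of the episode above 0.015 m or angle between bottle's own z axis and vertical above 0.3 rad).
It also fails if it takes over 72 s, if anything falls off the work surface, if the arm or the gripper's body presses on something with over 40 N, if the wrist force passes 120 N, or if a joint passes its speed limit or range.

## Working session

There is one attempt and no reset: what is moved stays moved. The work goes in short steps, Python scripts to look and compute and a tool call to move; the robot and the scene stay as the last step left them, time stands still between calls to the robot, and variables do not carry over. Pictures are saved under pics/ and viewed, at most 10 in all, crops included, and the job is handed in when it is done.

Besides the shell and the picture viewer there is one more tool, called after "Request:" as a command line: name --pt "numbers of a row" for each row, then --argument value for the rest. play_rows: Moves the arm, as the interface text tells. Its arguments: {"type":"object","properties":{"commands":{"type":"array","items":{"type":"array","items":{"type":"number"}}},"newtons":{"type":"number"}},"required":["commands"]}

```bash
mkdir -p pics; ls; cat > h.py <<'E'
import numpy as np, cv2
from cell import *
def px(img,P):
    P=np.atleast_2d(P); c=(img["world_to_cam"]@np.c_[P,np.ones(len(P))].T)[:3]
    c=np.array([c[0],-c[1],-c[2]]); u=img["camera_matrix"]@c; return (u[:2]/u[2]).T
def ray(img,p):
    M=np.linalg.inv(img["world_to_cam"]); d=np.linalg.inv(img["camera_matrix"])@[p[0],p[1],1]
    return M[:3,3], M[:3,:3]@(d*[1,-1,-1])
def atz(img,p,z):
    o,d=ray(img,p); return o+d*(z-o[2])/d[2]
def dep(img,p):
    u,v=int(round(p[0])),int(round(p[1])); o,d=ray(img,p)
    w=img["z_map"][max(v-1,0):v+2,max(u-1,0):u+2]; w=w[w>0]
    return o+d*np.median(w) if len(w) else None
def tri(rays):
    A=0;b=0
    for o,d in rays:
        d=d/np.linalg.norm(d);Q=np.eye(3)-np.outer(d,d);A=A+Q;b=b+Q@o
    return np.linalg.solve(A,b)
def save(img,n,crop=None,s=1):
    c=img["color"][:,:,::-1]
    if crop: c=c[crop[1]:crop[3],crop[0]:crop[2]]
    cv2.imwrite("pics/"+n,cv2.resize(c,None,fx=s,fy=s,interpolation=cv2.INTER_CUBIC))
E
python3 - <<'E'
from h import *
np.set_printoptions(precision=4,suppress=True)
I={}
for n in ["scene","side","wrist"]:
    I[n]=get_image(n); 
    print(n,np.linalg.inv(I[n]["world_to_cam"])[:3,3])
    for t in ["carrier_grip","carrier_nut","carrier_needle_tip","carrier_mark_tip","dock_seat","detector","probe_tip","bottle","flowmeter","rack","console"]:
        for r in spot_point(t,n)[:4]:
            if r["score"]>.2: print(t,np.round(r["pixel"],1),round(r["score"],2),dep(I[n],r["pixel"]))
a=np.vstack([I["scene"]["color"],I["side"]["color"]])[:,:,::-1]
cv2.imwrite("pics/a.png",cv2.resize(I["scene"]["color"][:,:,::-1],(784,588)))
cv2.imwrite("pics/b.png",np.hstack([cv2.resize(I[k]["color"][:,:,::-1],(400,300)) for k in ("side","wrist")]))
E
```

```text
pics
scene [ 1.6088 -0.3358  0.9159]
carrier_grip [291.4 221.6] 0.75 [0.5536 0.0848 0.1038]
carrier_grip [360.7 225.1] 0.53 [0.5554 0.2931 0.0416]
carrier_nut [302.6 252.4] 0.67 [0.6705 0.0691 0.0933]
dock_seat [431.3 208.2] 0.92 [0.5601 0.5201 0.049 ]
dock_seat [359.4 218.1] 0.62 [0.5324 0.3002 0.0486]
dock_seat [355.  162.5] 0.61 [0.2367 0.4363 0.0469]
dock_seat [294.7 218.1] 0.31 [0.5511 0.095  0.1108]
detector [357.3 215.5] 0.69 [0.5178 0.3011 0.0479]
detector [387.9 255.9] 0.37 [0.6593 0.3256 0.0013]
probe_tip [386.2 256.3] 0.75 [0.6725 0.3112 0.0141]
bottle [297.8 203.7] 0.56 [0.3779 0.1746 0.0298]
bottle [180.3 231.8] 0.46 [ 0.3838 -0.1824  0.0204]
bottle [140.6 269. ] 0.44 [ 0.5429 -0.3099  0.0499]
flowmeter [179.7 229.7] 0.67 [ 0.3821 -0.1831  0.0267]
rack [178.2 232.1] 0.71 [ 0.3827 -0.1881  0.02  ]
rack [142.5 268.7] 0.67 [ 0.5166 -0.3046  0.0281]
console [271.5 270.1] 0.63 [ 0.6922 -0.0195  0.0804]
side [ 0.3547 -0.6843  1.0442]
carrier_grip [299.9 208.5] 0.69 [0.5341 0.0831 0.1181]
carrier_grip [326.9 213.3] 0.3 [0.6097 0.0792 0.0901]
carrier_nut [356.3 211.4] 0.8 [0.685
[... 254 characters left out ...]
0.8] 0.59 [0.4583 0.0081 0.3447]
probe_tip [356.4 214.5] 0.61 [0.6866 0.0592 0.0959]
bottle [228.6 216.1] 0.74 [0.3421 0.165  0.0196]
flowmeter [244.8 332.4] 0.97 [ 0.3529 -0.2067  0.0286]
flowmeter [274.4 171. ] 0.21 [0.4962 0.3006 0.0492]
rack [307.3 372. ] 0.72 [ 0.4808 -0.3278  0.046 ]
console [323.6 251.2] 0.8 [ 0.5751 -0.0414  0.0875]
console [304.4 374.8] 0.67 [ 0.4749 -0.3283  0.0326]
wrist [0.5242 0.0814 0.3746]
carrier_grip [294.8  97.2] 0.83 [0.538  0.0882 0.1192]
carrier_nut [463.4 124.2] 0.55 [0.682  0.0671 0.1064]
carrier_needle_tip [385.6  85.2] 0.58 [0.6181 0.0988 0.0899]
carrier_mark_tip [402.  112.6] 0.56 [0.6349 0.0761 0.0907]
rack [253.1 371.3] 0.66 [0.5175 0.0104 0.3074]
```

View pics/a.png

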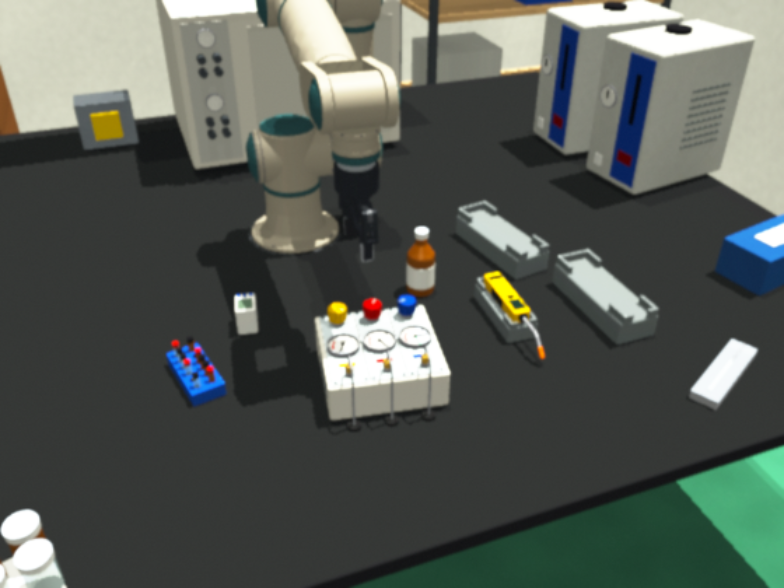

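View pics/b.png

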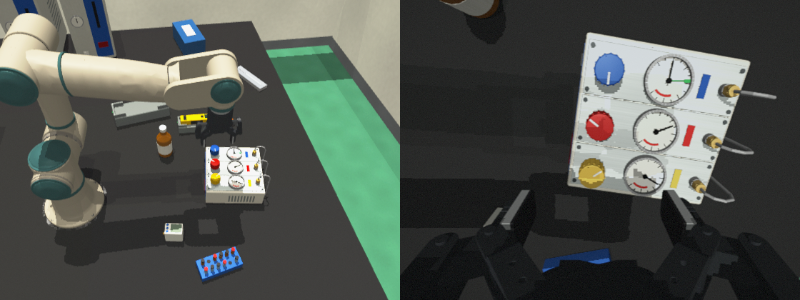

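The scene shows three stations with blue outermost (+y side). The detector sits in the smallest dock, at scene pixel (505,300) in the 784-wide view, and the bottle stands near the blue knob. In the wrist view the needle points up and the set hand points right. I'll take a closer look from above the station.

```bash
python3 - <<'E'
from h import *
from scipy.spatial.transform import Rotation as R
s=get_state(); print(s["tcp_pos"],s["time_s"]); print(R.from_rotvec(s["tcp_rot"]).as_matrix().round(3)); print(s["finger_gap"])
E
```

```text
[5.25007831e-01 1.14134025e-05 2.31300761e-01] 1.8
[[ 0.  1.  0.]
 [ 1. -0.  0.]
 [ 0.  0. -1.]]
0.08524294149551777
```

Request:
play_rows --pt "38 -40 0 0 0 0 85" --pt "37 -40 0 0 0 0 85" --pt "0 0 0 0 0 0 85"

```text
time_s: 2.1
tcp_pos: [0.4493, 0.0711, 0.2313]
tcp_rot: [-2.216, -2.225, -0.001]
ft_force: [-1.4, -0.1, 0.5]
finger_gap: 0.0847
gripper_force: 0.0
```

```bash
cat >> h.py <<'E'
def see(names,cams,thr=.3):
    I={}
    for n in cams:
        I[n]=get_image(n)
        for t in names:
            for r in spot_point(t,n)[:2]:
                if r["score"]>thr: print(n,t,np.round(r["pixel"],1),round(r["score"],2),np.round(dep(I[n],r["pixel"]),4))
    return I
def dial(img,c,z=.0905,name=None):
    # top-down rectified 60 mm dial, 10 px/mm, up=+y world, right=+x
    q=np.array([[-.03,.03],[.03,.03],[.03,-.03],[-.03,-.03]]); P=np.c_[q+c[:2],[z]*4]
    H=cv2.getPerspectiveTransform(px(img,P).astype(np.float32),np.float32([[0,0],[600,0],[600,600],[0,600]]))
    w=cv2.warpPerspective(img["color"],H,(600,600),flags=cv2.INTER_CUBIC)
    if name: cv2.imwrite("pics/"+name,w[:,:,::-1])
    return w
E
python3 - <<'E'
from h import *
np.set_printoptions(precision=4,suppress=True)
print(get_state()["tcp_pos"])
I=see(["carrier_grip","carrier_nut","carrier_needle_tip","carrier_mark_tip","carrier","bottle"],["wrist"])
w=I["wrist"]
dial(w,[.613,.077],.0905,"d1.png")
save(w,"w1.png")
E
```

```text
[0.4493 0.0711 0.2313]
wrist carrier_grip [375.1 182.3] 0.93 [0.5321 0.0912 0.1195]
wrist carrier_grip [471.4 188.4] 0.7 [0.6352 0.0784 0.0897]
wrist carrier_nut [524.6 203.4] 0.69 [0.6804 0.0672 0.1012]
wrist carrier_needle_tip [456.8 165.4] 0.55 [0.6168 0.1007 0.0899]
wrist carrier_mark_tip [472.7 189.3] 0.56 [0.6366 0.0775 0.0897]
wrist carrier_mark_tip [189.2  69.2] 0.49 [0.375  0.1814 0.0984]
wrist carrier [437.8 188.4] 0.76 [0.6028 0.0783 0.0897]
wrist bottle [189.4  70. ] 0.88 [0.3751 0.1808 0.0981]
wrist bottle [473.5 189.9] 0.65 [0.6371 0.0771 0.0903]
```

Request:
play_rows --pt "0 40 0 0 0 0 85" --pt "5 50 0 0 0 0 85" --pt "5 50 0 0 0 0 85" --pt "0 0 0 0 0 0 85"

```text
time_s: 2.85
tcp_pos: [0.5953, 0.0777, 0.2241]
tcp_rot: [-2.219, -2.216, 0.011]
ft_force: [-0.0, -0.3, -1.6]
finger_gap: 0.0853
gripper_force: 0.0
```

```bash
python3 - <<'E'
from h import *
np.set_printoptions(precision=4,suppress=True)
print(get_state()["tcp_pos"],get_state()["qpos"])
I=see(["carrier_grip","carrier_nut","carrier_needle_tip","carrier_mark_tip","carrier","detector","probe_tip","dock_seat"],["wrist"])
w=I["wrist"]
d=dial(w,[.613,.077],.0905)
cv2.imwrite("pics/w1.png",np.hstack([cv2.resize(d,(400,400)),cv2.resize(w["color"],(400,300)) if 0 else cv2.copyMakeBorder(cv2.resize(w["color"],(400,300)),0,100,0,0,cv2.BORDER_CONSTANT)])[:,:,::-1])
E
```

```text
[0.5953 0.0777 0.2241] [ 0.0683  0.2757  1.1661 -0.      1.7092  0.0697]
wrist carrier_grip [211.5 188.8] 0.57 [0.5384 0.0934 0.1198]
wrist carrier_nut [376.4 213. ] 0.83 [0.6828 0.0676 0.1067]
wrist carrier_needle_tip [301.9 174.8] 0.55 [0.616  0.0989 0.0898]
wrist carrier_mark_tip [322.9 198.6] 0.55 [0.6363 0.0764 0.0911]
wrist carrier [290.5 198.1] 0.75 [0.6058 0.0764 0.0899]
```

View pics/w1.png

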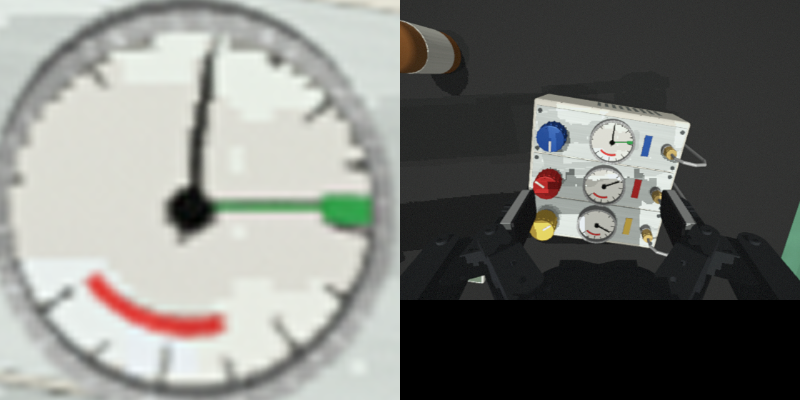

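The rectified dial shows the needle at about 82° and the set hand at 0°. That is 1.44 rad clockwise on the needle, so about 165° of knob. Next I'll go over the knob and pre-turn.

Request:
play_rows --pt "6 -30 10 0 0 0 50" --pt "6 -30 15 0 0 0 50" --pt "0 0 15 0 0 -8 50" --pt "0 0 10 0 0 -8 50" --pt "0 0 0 0 0 -8 50" --newtons 60

```text
time_s: 3.8
tcp_pos: [0.5303, 0.0904, 0.1804]
tcp_rot: [-1.703, -2.639, 0.001]
ft_force: [0.5, -0.6, -0.1]
finger_gap: 0.0498
gripper_force: 0.0
```

Request:
play_rows --pt "0 0 0 0 0 -8 50" --pt "0 0 0 0 0 -8 50" --pt "0 0 0 0 0 -8 50" --pt "0 0 0 0 0 -8 50" --pt "0 0 0 0 0 -8 50"

```text
time_s: 4.3
tcp_pos: [0.5313, 0.0904, 0.1821]
tcp_rot: [0.698, 3.062, 0.001]
ft_force: [0.5, 0.5, -0.3]
finger_gap: 0.05
gripper_force: 0.0
```

Request:
play_rows --pt "0 0 0 0 0 0 50" --pt "0 0 0 0 0 0 50" --pt "0 0 0 0 0 0 50"

```text
time_s: 4.6
tcp_pos: [0.5315, 0.0904, 0.1816]
tcp_rot: [0.711, 3.059, 0.0]
ft_force: [0.5, 0.6, 0.3]
finger_gap: 0.0502
gripper_force: 0.0
```

```bash
cat >> h.py <<'E'
from scipy.spatial.transform import Rotation as R
def st():
    s=get_state(); M=R.from_rotvec(s["tcp_rot"]).as_matrix(); print("t",round(s["time_s"],2),"tcp",np.round(s["tcp_pos"],4),"q",np.round(s["qpos"],3),"gap",round(s["finger_gap"],4),"gf",s["gripper_force"],"F",np.round(s["ft_force"],1)); return s,M
def goto(p):
    s,M=st(); print("shift mm tool",np.round(M.T@(np.array(p)-s["tcp_pos"])*1000,1))
E
python3 - <<'E'
from h import *
np.set_printoptions(precision=4,suppress=True)
I=see(["carrier_grip","carrier_nut"],["wrist","side","scene"],.4)
for k,i in I.items():
    for r in spot_point("carrier_grip",k)[:2]: print(k,r["score"],atz(i,r["pixel"],.106))
print(px(I["wrist"],[.537,.089,.106]))
goto([.537,.089,.087])
save(I["wrist"],"w2.png",None,1.3)
E
```

```text
wrist carrier_grip [276.  224.4] 0.83 [0.5303 0.0902 0.1195]
wrist carrier_grip [312.2 312.9] 0.71 [0.6324 0.0766 0.091 ]
wrist carrier_nut [324.5 366.3] 0.79 [0.5277 0.1076 0.2559]
side carrier_grip [299.6 211.2] 0.84 [0.5321 0.0756 0.1161]
side carrier_nut [356.  212.1] 0.87 [0.6847 0.061  0.1043]
scene carrier_grip [293.4 220. ] 0.79 [0.5546 0.09   0.1083]
scene carrier_nut [302.2 250.1] 0.75 [0.6535 0.0752 0.0861]
wrist 0.83 [0.5351 0.0878 0.106 ]
wrist 0.71 [0.6212 0.0798 0.106 ]
side 0.84 [0.534  0.0839 0.106 ]
scene 0.79 [0.5516 0.0912 0.106 ]
[[278.4493 225.8661]]
t 5.2 tcp [0.5316 0.0903 0.1813] q [ 0.1    0.112  1.437 -0.     1.593 -1.017] gap 0.0497 gf 0.0 F [-0.8  0.8  0.3]
shift mm tool [-5.4  1.2 94.3]
```

Request:
play_rows --pt "-4.5 1.5 30 0 0 0 50" --pt "0 0 25 0 0 0 50" --pt "0 0 20 0 0 0 50" --pt "0 0 15 0 0 0 50" --pt "0 0 4 0 0 0 50" --newtons 60

```text
time_s: 5.7
tcp_pos: [0.5354, 0.0896, 0.0855]
tcp_rot: [-0.706, -3.058, 0.001]
ft_force: [0.9, 0.0, 0.1]
finger_gap: 0.0501
gripper_force: 0.0
```

Request:
play_rows --pt "0 0 0 0 0 0 50" --pt "0 0 0 0 0 0 32" --pt "0 0 0 0 0 0 30" --pt "0 0 0 0 0 0 30" --pt "0 0 0 0 0 0 30"

```text
time_s: 6.2
tcp_pos: [0.5364, 0.0883, 0.0891]
tcp_rot: [0.708, 3.06, -0.004]
ft_force: [-6.3, -5.8, 6.1]
finger_gap: 0.0324
gripper_force: 59.7
```

Request:
play_rows --pt "0 0 0 0 0 8 30" --pt "0 0 0 0 0 8 30" --pt "0 0 0 0 0 8 30" --pt "0 0 0 0 0 8 30" --pt "0 0 0 0 0 8 30"

```text
time_s: 6.7
tcp_pos: [0.5369, 0.0889, 0.0891]
tcp_rot: [1.718, 2.627, -0.0]
ft_force: [-1.5, -4.5, 2.6]
finger_gap: 0.0325
gripper_force: 59.6
```

```bash
cat >> h.py <<'E'
def ang(img,c=(.6115,.0755),z=.0905,name=None):
    w=dial(img,c,z,name).astype(int); r,g,b=w[...,0],w[...,1],w[...,2]
    y,x=np.mgrid[:600,:600]; x=(x-299.5)/10; y=(299.5-y)/10; rr=np.hypot(x,y)
    mg=(g>r+40)&(g>b+25)&(rr<28)&(rr>6); mb=(np.maximum(np.maximum(r,g),b)<90)&(rr<20)&(rr>6)
    f=lambda m:(np.degrees(np.arctan2(y[m].mean(),x[m].mean())).round(1),m.sum())
    print("green",f(mg) if mg.any() else None,"black",f(mb) if mb.any() else None)
E
python3 - <<'E'
from h import *
st()
for k in ["wrist","side","scene"]:
    i=get_image(k); print(k); ang(i,name="ang_%s.png"%k)
E
```

```text
t 6.7 tcp [0.5369 0.0889 0.0891] q [ 0.097  0.197  1.531 -0.002  1.411 -0.315] gap 0.0325 gf 59.58439350128174 F [-1.5 -4.5  2.6]
wrist
green None black (np.float64(164.4), np.int64(113314))
side
green (np.float64(-2.3), np.int64(4977)) black None
scene
green (np.float64(-1.4), np.int64(53)) black None
```

Request:
play_rows --pt "0 0 0 0 0 8 30" --pt "0 0 0 0 0 8 30" --pt "0 0 0 0 0 8 30" --pt "0 0 0 0 0 8 30" --pt "0 0 0 0 0 8 30"

```text
time_s: 7.35
tcp_pos: [0.5377, 0.0889, 0.0892]
tcp_rot: [2.51, 1.884, 0.004]
ft_force: [3.1, -4.1, 2.1]
finger_gap: 0.0325
gripper_force: 59.6
```

Request:
play_rows --pt "0 0 0 0 0 8 30" --pt "0 0 0 0 0 8 30" --pt "0 0 0 0 0 8 30" --pt "0 0 0 0 0 8 30" --pt "0 0 0 0 0 8 30"

```text
time_s: 7.85
tcp_pos: [0.5383, 0.0885, 0.0892]
tcp_rot: [3.003, 0.911, 0.008]
ft_force: [5.0, -6.0, -0.0]
finger_gap: 0.0327
gripper_force: 59.5
```

```bash
python3 - <<'E'
from h import *
st()
i=get_image("side"); ang(i)
d=dial(i,[.6115,.0755]); w=get_image("wrist")["color"]
cv2.imwrite("pics/d3.png",np.hstack([cv2.resize(d,(400,400)),cv2.copyMakeBorder(cv2.resize(w,(400,300)),0,100,0,0,cv2.BORDER_CONSTANT)])[:,:,::-1])
E
```

```text
t 7.85 tcp [0.5383 0.0885 0.0892] q [ 0.097  0.198  1.53  -0.003  1.407  1.078] gap 0.0327 gf 59.51018214225769 F [ 5. -6. -0.]
green (np.float64(-1.5), np.int64(5566)) black None
```

View pics/d3.png

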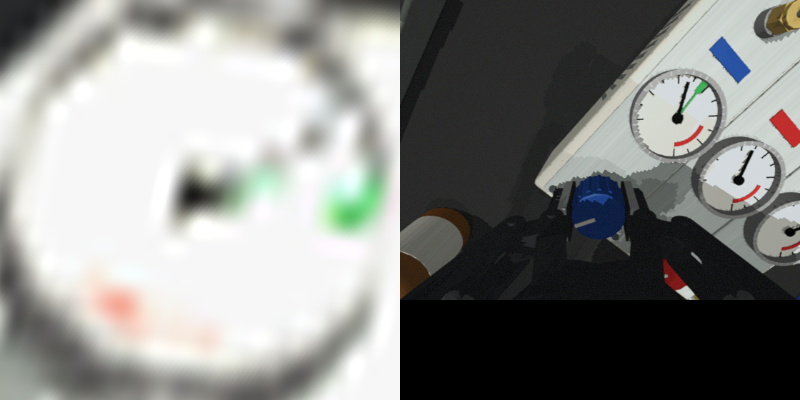

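The wrist view now shows the dial clearly at (680,115), with the needle about 20° short of the set hand. I'll measure it.

```bash
cat >> h.py <<'E'
def polar(img,c=(.6115,.0755),z=.0905):
    w=dial(img,c,z); g=cv2.cvtColor(w,cv2.COLOR_RGB2GRAY).astype(float); w=w.astype(float)
    # refine hub: dark blob near centre
    m=np.zeros((600,600),bool); m[220:380,220:380]=g[220:380,220:380]<70
    n,l,s,ce=cv2.connectedComponentsWithStats(cv2.erode(m.astype(np.uint8),np.ones((25,25))))
    h=ce[1+np.argmax(s[1:,4])] if n>1 else np.array([299.5,299.5])
    th=np.radians(np.arange(-180,180,.5)); r=np.arange(70,190,2)
    X=(h[0]+np.outer(np.cos(th),r)).astype(np.float32); Y=(h[1]-np.outer(np.sin(th),r)).astype(np.float32)
    G=cv2.remap(g,X,Y,1).mean(1); r2=np.arange(90,255,2)
    X=(h[0]+np.outer(np.cos(th),r2)).astype(np.float32); Y=(h[1]-np.outer(np.sin(th),r2)).astype(np.float32)
    e=cv2.remap(w[...,1]-np.maximum(w[...,0],w[...,2]),X,Y,1).clip(0).mean(1)
    def pk(a,):
        j=a.argmax(); J=np.arange(j-14,j+15)%len(a); v=(a[J]-np.percentile(a,60)).clip(0); return np.degrees(th[j])+((np.arange(-14,15)*.5*v).sum()/v.sum())
    print("hub mm",((h-299.5)/10).round(1),"needle",pk(-G+G.max()).round(1),"mark",pk(e).round(1),"diff",(pk(-G+G.max())-pk(e)).round(1)); return h
E
python3 - <<'E'
from h import *
i=get_image("wrist"); polar(i); dial(i,[.6115,.0755],.0905,"d4.png")
E
```

```text
hub mm [0.3 0.1] needle 24.2 mark 1.2 diff 23.0
```

View pics/d4.png

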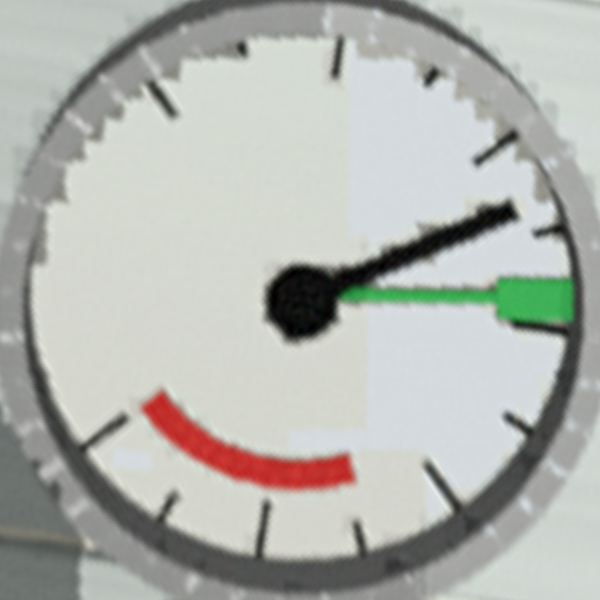

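The view is clear: hub (302,301), needle tip (513,208), set hand tip (537,299), a difference of about 23°, so 46° of knob.

Request:
play_rows --pt "0 0 0 0 0 8 30" --pt "0 0 0 0 0 8 30" --pt "0 0 0 0 0 8 30" --pt "0 0 0 0 0 8 30" --pt "0 0 0 0 0 8 30"

```text
time_s: 8.5
tcp_pos: [0.5385, 0.0877, 0.0892]
tcp_rot: [3.134, -0.171, 0.01]
ft_force: [5.9, -9.4, -0.8]
finger_gap: 0.0319
gripper_force: 59.5
```

Request:
play_rows --pt "0 0 0 0 0 3 30" --pt "0 0 0 0 0 0 30"

```text
time_s: 8.7
tcp_pos: [0.5385, 0.0877, 0.0892]
tcp_rot: [3.129, -0.247, 0.01]
ft_force: [6.1, -9.8, -0.2]
finger_gap: 0.0323
gripper_force: 59.5
```

```bash
python3 - <<'E'
from h import *
st();i=get_image("wrist"); polar(i); dial(i,[.6115,.0755],.0905,"d5.png")
E
```

```text
t 8.7 tcp [0.5385 0.0877 0.0892] q [ 0.096  0.198  1.53  -0.004  1.407  1.825] gap 0.0323 gf 59.537842869758606 F [ 6.1 -9.8 -0.2]
hub mm [-0.1 -0.6] needle 1.6 mark -2.2 diff 3.8
```

View pics/d5.png

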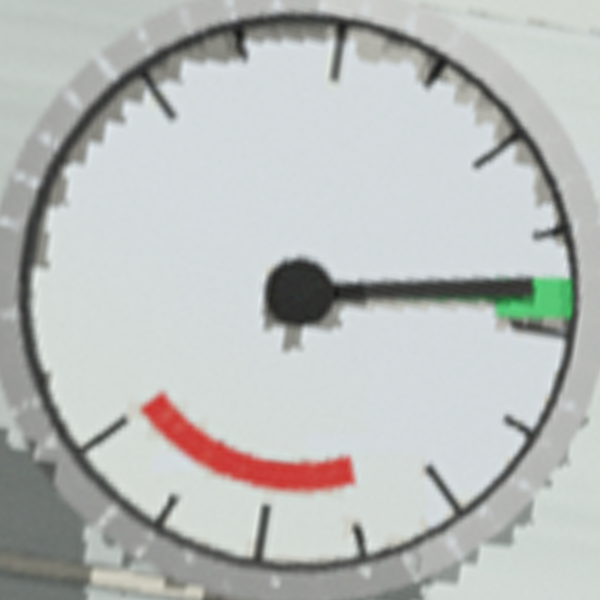

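The needle (tip 530,289) is about 2° short of the centre of the set hand (537,299). I'll turn 4° more, then let go and lift.

Request:
play_rows --pt "0 0 0 0 0 4 30" --pt "0 0 0 0 0 0 30" --pt "0 0 0 0 0 0 50" --pt "0 0 0 0 0 0 50" --pt "0 0 0 0 0 0 50"

```text
time_s: 9.25
tcp_pos: [0.5364, 0.0901, 0.0878]
tcp_rot: [-3.121, 0.354, -0.001]
ft_force: [-0.6, 0.1, 0.3]
finger_gap: 0.0501
gripper_force: 0.0
```

Request:
play_rows --pt "0 0 -15 0 0 0 50" --pt "0 0 -30 0 0 0 50" --pt "0 0 -40 0 0 0 50" --pt "0 0 0 0 0 0 50" --pt "0 0 0 0 0 0 50"

```text
time_s: 9.75
tcp_pos: [0.5369, 0.09, 0.1744]
tcp_rot: [-3.121, 0.355, -0.005]
ft_force: [-0.8, 0.2, -0.2]
finger_gap: 0.0498
gripper_force: 0.0
```

```bash
python3 - <<'E'
from h import *
i=see(["carrier_nut","carrier_grip","carrier_needle_tip","carrier_mark_tip"],["wrist"])["wrist"]; polar(i,(.6115,.0750)); dial(i,[.6115,.0750],.0905,"d6.png")
for r in spot_point("carrier_nut","wrist")[:1]: print(atz(i,r["pixel"],.099))
for r in spot_point("carrier_grip","wrist")[:1]: print(atz(i,r["pixel"],.106))
st()
np.set_printoptions(precision=4,suppress=True)
J=see(["detector","probe_tip","dock_seat"],["scene","side"],.2)
for k in J: 
  for t in ["detector","probe_tip"]:
    for r in find_in(t,k)[:2]: print(k,t,r)
E
```

```text
wrist carrier_grip [281.2 222.1] 0.69 [0.5399 0.0868 0.1196]
wrist carrier_grip [266.5  76. ] 0.44 [0.6359 0.0751 0.0909]
wrist carrier_needle_tip [265.3  78.6] 0.68 [0.6344 0.0763 0.0915]
wrist carrier_needle_tip [ 87.5 252.2] 0.41 [0.5211 0.2919 0.037 ]
wrist carrier_mark_tip [267.   75.9] 0.44 [0.6358 0.0748 0.091 ]
hub mm [-0.1 -1. ] needle -0.1 mark -2.0 diff 1.9
[0.53483628 0.08773274 0.106     ]
t 10.1 tcp [0.5359 0.0897 0.1715] q [ 0.098  0.131  1.437 -0.     1.576  1.896] gap 0.0501 gf 0.0 F [ 0.3  0.8 -0. ]
scene detector [299.4 203.1] 0.68 [0.3796 0.1791 0.032 ]
scene detector [359.9 217.7] 0.67 [0.5373 0.2988 0.0536]
scene probe_tip [386.9 257.9] 0.61 [ 0.6619  0.3216 -0.0025]
scene dock_seat [431.  209.4] 0.88 [0.5646 0.5163 0.0485]
scene dock_seat [357.2 215.6] 0.79 [0.5187 0.3003 0.0483]
side detector [277.4 171.5] 0.55 [0.5062 0.3049 0.0414]
side probe_tip [326.8 169.7] 0.78 [0.6668 0.3127 0.0196]
side probe_tip [274.1 171.6] 0.37 [0.4958 0.3046 0.0427]
side dock_seat [275.4 170.6] 0.65 [0.4999 0.3049 0.0462]
side dock_seat [196.7 148.9] 0.63 [0.2624 0.4319 0.0515]
scene detector {'pixel': [361.3, 215.5], 'score': 0.9}
scene detector {'pixel': [297.8, 245.0], 'score': 0.17}
scene probe_tip {'pixel': [362.3, 216.5], 'score': 0.76}
side detector {'pixel': [274.4, 164.8], 'score': 0.8}
side probe_tip {'pixel': [272.3, 166.0], 'score': 0.64}
```

View pics/d6.png

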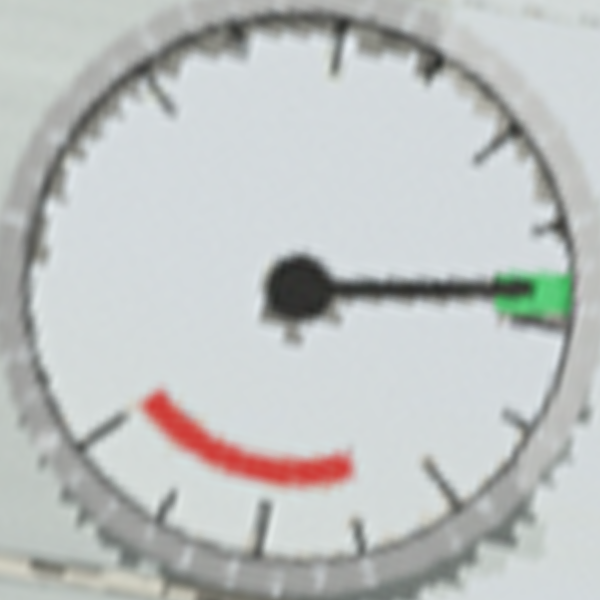

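```bash
python3 - <<'E'
from h import *
from scipy.optimize import least_squares
for n in ["d4","d5","d6"]:
    w=cv2.imread(f"pics/{n}.png").astype(int); b,g,r=w[...,0],w[...,1],w[...,2]
    y,x=np.nonzero((r>g+60)&(r>b+60))
    f=least_squares(lambda p:np.hypot(x-p[0],y-p[1])-p[2],[300,295,170],loss="soft_l1").x
    yg,xg=np.nonzero((g>r+50)&(g>b+30)); m=xg>500
    m2=(yg>0)&(xg>560)
    cy=(yg[m].min()+yg[m].max())/2; e=(yg[m2].min()+yg[m2].max())/2
    print(n,f.round(1),"tip mid",cy,e,"mark deg",np.degrees(np.arctan2(f[1]-cy,537-f[0])).round(2))
E
```

```text
d4 [299.4 291.7 183.4] tip mid 300.0 299.5 mark deg -1.99
d5 [299.1 295.  182.1] tip mid 297.5 298.0 mark deg -0.61
d6 [298.3 290.  182.5] tip mid 294.0 293.5 mark deg -0.95
```

The needle lies on the set hand within about 1° (needle tip 530,289; hand centre 537,294). Now to the detector.

```bash
python3 - <<'E'
from h import *
goto([.49,.30,.26])
E
```

```text
t 10.7 tcp [0.5363 0.0897 0.1723] q [ 0.098  0.13   1.436 -0.     1.576  1.896] gap 0.05 gf 0.0 F [ 0.7  0.6 -0.6]
shift mm tool [ -92.4 -194.5  -87.7]
```

Request:
play_rows --pt "0 0 -40 0 0 0 60" --pt "-10 -25 -30 0 0 0 60" --pt "-22 -42 -18 0 0 0 60" --pt "-22 -42 0 0 0 0 60" --pt "-22 -42 0 0 0 0 60"

```text
time_s: 11.2
tcp_pos: [0.496, 0.2549, 0.2611]
tcp_rot: [-3.12, 0.357, -0.003]
ft_force: [0.4, -0.1, 0.2]
finger_gap: 0.0601
gripper_force: 0.0
```

Request:
play_rows --pt "-16 -42 0 0 0 0 60" --pt "0 0 0 0 0 -7 60" --pt "0 0 0 0 0 -6 60" --pt "0 0 0 0 0 0 60" --pt "0 0 0 0 0 0 60"

```text
time_s: 11.7
tcp_pos: [0.4903, 0.2977, 0.2601]
tcp_rot: [-3.142, 0.005, -0.0]
ft_force: [0.2, 0.6, -0.6]
finger_gap: 0.06
gripper_force: 0.0
```

```bash
python3 - <<'E'
from h import *
np.set_printoptions(precision=4,suppress=True)
s,M=st(); print(M.round(3))
i=see(["detector","probe_tip","dock_seat"],["wrist"])["wrist"]
hsv=cv2.cvtColor(i["color"],cv2.COLOR_RGB2HSV)
m=((hsv[...,0]>20)&(hsv[...,0]<35)&(hsv[...,1]>120)&(hsv[...,2]>80)).astype(np.uint8)
n,l,stt,ce=cv2.connectedComponentsWithStats(m); 
for k in range(1,n):
    if stt[k,4]>200: print("yellow",stt[k],ce[k])
save(i,"w7.png",None,1.3)
E
```

```text
t 11.7 tcp [0.4903 0.2977 0.2601] q [ 0.481  0.185  1.2   -0.     1.756  2.055] gap 0.06 gf 0.0 F [ 0.2  0.6 -0.6]
[[ 1.    -0.003  0.   ]
 [-0.003 -1.     0.   ]
 [ 0.    -0.    -1.   ]]
wrist detector [259.1 161.1] 0.66 [0.5122 0.3182 0.0643]
wrist probe_tip [261.7   9.3] 0.75 [0.6677 0.3141 0.0296]
wrist probe_tip [259.6 164.7] 0.67 [0.5083 0.3177 0.0646]
wrist dock_seat [ 67.7 129.2] 0.93 [0.5464 0.5314 0.0526]
yellow [ 242   97   34  133 2789] [259.0075 170.5213]
```

View pics/w7.png

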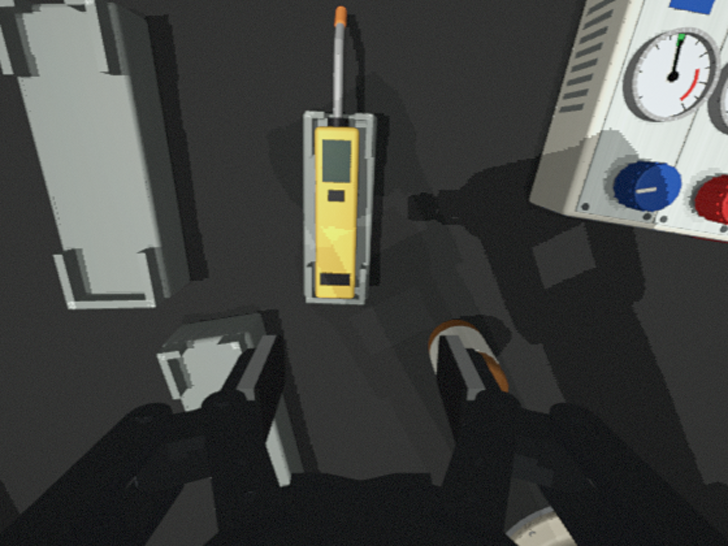

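The wrist view shows the detector in the small dock: case front midline about (336,127), rear (335,298), probe tip (341,10). Its yaw is nearly along +x.

```bash
python3 - <<'E'
from h import *
np.set_printoptions(precision=4,suppress=True)
i=get_image("wrist"); hsv=cv2.cvtColor(i["color"],cv2.COLOR_RGB2HSV)
m=((hsv[...,0]>18)&(hsv[...,0]<38)&(hsv[...,1]>80)&(hsv[...,2]>60)).astype(np.uint8); m[:80]=0;m[250:]=0
m=cv2.morphologyEx(m,cv2.MORPH_CLOSE,np.ones((15,15)))
y,x=np.nonzero(m); P=np.array([atz(i,(a,b),.064) for a,b in zip(x,y)])
c,(w,h),a=cv2.minAreaRect((P[:,:2]*1000).astype(np.float32)); print("case",c,w,h,a)
z=[dep(i,(a,b)) for a,b in [(259,125),(259,190),(259,215)]]; print(z)
# tip triangulation: wrist + side + scene
rs=[]
for k in ["wrist","side","scene"]:
    j=get_image(k); r=spot_point("probe_tip",k)[0]; print(k,r["pixel"],atz(j,r["pixel"],.017)); rs.append(ray(j,r["pixel"]))
print("tip",tri(rs),tri(rs[:2])); goto([.5,.3,.041])
# seat/dock edge height
for p in [(240,200),(280,200),(238,150),(282,150)]: print(p,dep(i,p))
E
```

```text
case (505.0970458984375, 319.0832214355469) 36.551605224609375 149.35202026367188 87.86182403564453
[array([0.5512, 0.3173, 0.0653]), array([0.4793, 0.3188, 0.0651]), array([0.449 , 0.3193, 0.0654])]
wrist [263.3, 7.1] [0.6732 0.313  0.017 ]
side [326.6, 171.4] [0.6653 0.3078 0.017 ]
scene [387.4, 255.4] [0.6733 0.3141 0.017 ]
tip [0.6705 0.314  0.0135] [0.6707 0.3133 0.0121]
t 12.25 tcp [0.4902 0.2978 0.2601] q [ 0.482  0.185  1.2   -0.     1.756  2.053] gap 0.0602 gf 0.0 F [-0.3 -0.4 -0.1]
shift mm tool [  9.7  -2.2 219.1]
(240, 200) [0.4586 0.3446 0.0365]
(280, 200) [0.4586 0.2944 0.0366]
(238, 150) [0.5208 0.3446 0.0362]
(282, 150) [0.5208 0.2922 0.0369]
```

The case is centred at (0.505, 0.319), yaw −2.1°, top at z 0.065. The size matches (149 × 36.5 mm), and the side ledge is at 0.0365. Descending to grasp.

Request:
play_rows --pt "12 -21.5 20 0 0 2.1 60" --pt "0 0 40 0 0 0 60" --pt "0 0 45 0 0 0 60" --pt "0 0 40 0 0 0 60" --pt "0 0 34 0 0 0 60" --newtons 60

```text
time_s: 12.75
tcp_pos: [0.5015, 0.319, 0.0785]
tcp_rot: [3.14, -0.058, -0.003]
ft_force: [0.2, 0.8, 0.5]
finger_gap: 0.0601
gripper_force: 0.0
```

Request:
play_rows --pt "0 0 0 0 0 0 60" --pt "0 0 0 0 0 0 60"

```text
time_s: 12.95
tcp_pos: [0.5024, 0.3195, 0.0819]
tcp_rot: [-3.141, 0.058, -0.0]
ft_force: [-0.3, 0.9, 1.4]
finger_gap: 0.0602
gripper_force: 0.0
```

```bash
python3 - <<'E'
from h import *
goto([.502,.3192,.041])
i=get_image("wrist"); print(spot_point("detector","wrist")[:1]); save(i,"w8.png",None,1)
E
```

```text
t 12.95 tcp [0.5024 0.3195 0.0819] q [ 0.504  0.342  1.373 -0.     1.426  2.112] gap 0.0602 gf 0.0 F [-0.3  0.9  1.4]
shift mm tool [-0.4  0.3 40.9]
[{'pixel': [277.7, 227.9], 'score': 0.85}]
```

View pics/w8.png

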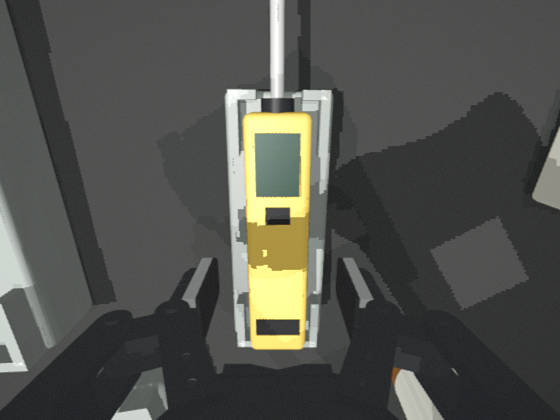

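The fingers straddle the case symmetrically (case column about 278, pads at 200 and 355). Descending and closing.

Request:
play_rows --pt "0 0 20 0 0 0 60" --pt "0 0 15 0 0 0 60" --pt "0 0 6 0 0 0 60" --pt "0 0 0 0 0 0 60" --pt "0 0 0 0 0 0 45" --newtons 60

```text
time_s: 13.55
tcp_pos: [0.5027, 0.3196, 0.0409]
tcp_rot: [-3.14, 0.058, -0.002]
ft_force: [0.4, -0.8, -1.0]
finger_gap: 0.0467
gripper_force: 0.0
```

Request:
play_rows --pt "0 0 0 0 0 0 32" --pt "0 0 0 0 0 0 30" --pt "0 0 0 0 0 0 30" --pt "0 0 0 0 0 0 30" --pt "0 0 0 0 0 0 30"

```text
time_s: 14.05
tcp_pos: [0.5029, 0.3197, 0.0414]
tcp_rot: [-3.14, 0.058, -0.003]
ft_force: [0.4, -1.5, 5.8]
finger_gap: 0.0347
gripper_force: 62.5
```

Request:
play_rows --pt "0 0 -15 0 0 0 30" --pt "0 0 -35 0 0 0 30" --pt "0 0 -40 0 0 0 30" --pt "0 0 -40 0 0 0 30" --pt "0 0 -40 0 0 0 30"

```text
time_s: 14.55
tcp_pos: [0.5017, 0.3191, 0.212]
tcp_rot: [3.141, -0.057, -0.001]
ft_force: [0.4, 1.3, -2.3]
finger_gap: 0.0349
gripper_force: 61.6
```

Request:
play_rows --pt "0 10 0 0 0 0 30" --pt "-4 35 0 0 0 0 30" --pt "-5 45 0 0 0 0 30" --pt "-5 45 0 0 0 0 30" --pt "-5 45 0 0 0 0 30"

```text
time_s: 15.05
tcp_pos: [0.4754, 0.1384, 0.2093]
tcp_rot: [3.141, -0.057, -0.002]
ft_force: [1.0, 0.5, -2.8]
finger_gap: 0.0349
gripper_force: 61.6
```

Request:
play_rows --pt "-4 35 0 0 0 3.5 30" --pt "0 7 0 0 0 3.5 30" --pt "0 0 0 0 0 0 30" --pt "0 0 0 0 0 0 30" --pt "0 0 0 0 0 0 30"

```text
time_s: 15.55
tcp_pos: [0.4705, 0.0991, 0.2098]
tcp_rot: [-3.132, 0.246, 0.001]
ft_force: [0.2, -0.3, -1.2]
finger_gap: 0.0351
gripper_force: 61.6
```

```bash
cat >> h.py <<'E'
def rel(thr=.25):
    s,M=st(); I={}; rt={"probe_tip":[], "carrier_nut":[]}
    tip0=s["tcp_pos"]+M@np.array([.171,0,.0244]); print("tip pred",tip0.round(4))
    for k in ["wrist","side","scene"]:
        I[k]=get_image(k)
        for t,z,ref in [("probe_tip",tip0[2],tip0),("carrier_nut",.099,np.array([.686,.064,.099]))]:
            q=[r for r in spot_point(t,k) if r["score"]>thr and np.hypot(*(np.array(r["pixel"])-px(I[k],ref)[0]))<25]
            if q: print(k,t,np.round(q[0]["pixel"],1),round(q[0]["score"],2),"pred",px(I[k],ref)[0].round(1),"atz",atz(I[k],q[0]["pixel"],z).round(4)); rt[t].append(ray(I[k],q[0]["pixel"]))
    for t in rt:
        if len(rt[t])>1: print(t,"tri",tri(rt[t]).round(4))
    return I
E
python3 - <<'E'
from h import *
I=rel(); i=I["wrist"]; polar(i,(.6115,.075)); save(i,"w9.png",None,1.2)
goto([.48,.098,.21])
E
```

```text
t 15.55 tcp [0.4705 0.0991 0.2098] q [ 0.131 -0.066  1.561  0.     1.647  1.858] gap 0.0351 gf 61.57757520675659 F [ 0.2 -0.3 -1.2]
tip pred [0.6394 0.0724 0.1853]
side probe_tip [344.2 194.3] 0.65 pred [342.2 190.4] atz [0.6414 0.0586 0.1853]
side carrier_nut [354.1 214.3] 0.74 pred [355.9 212.5] atz [0.6795 0.0584 0.099 ]
scene probe_tip [298.8 214.3] 0.82 pred [299.9 214.6] atz [0.6375 0.0702 0.1853]
scene carrier_nut [301.8 253.3] 0.83 pred [303.1 254.8] atz [0.6795 0.0632 0.099 ]
probe_tip tri [0.6418 0.065  0.185 ]
carrier_nut tri [0.6799 0.0616 0.098 ]
hub mm [0. 0.] needle -26.8 mark 170.7 diff -197.5
t 16.0 tcp [0.4707 0.0985 0.21  ] q [ 0.129 -0.066  1.561 -0.     1.647  1.859] gap 0.0353 gf 61.5808367729187 F [-0.7 -0.7 -3.5]
shift mm tool [ 9.3 -1.   0. ]
```

View pics/w9.png

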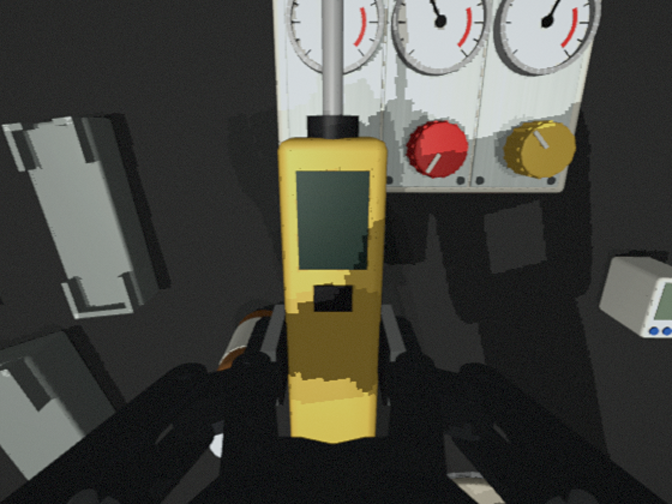

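Ten pictures viewed, so it's numbers only from here. The wrist view shows the detector parallel to the console, with the probe over the blue line. The dial centre (0.6115, 0.076), yaw −9° and direct views agree on the nut at about (0.6862, 0.0645, 0.099). Lowering behind the nut.

Request:
play_rows --pt "0 0 20 0 0 0 30" --pt "0 0 25 0 0 0 30" --pt "0 0 20 0 0 0 30" --pt "0 0 9 0 0 0 30" --pt "0 0 0 0 0 0 30"

```text
time_s: 16.5
tcp_pos: [0.4701, 0.0983, 0.135]
tcp_rot: [3.131, -0.249, -0.004]
ft_force: [-0.2, 0.5, -1.8]
finger_gap: 0.0352
gripper_force: 61.5
```

Request:
play_rows --pt "10 0 0 0 0 0 30" --pt "8 0 0 0 0 0 30" --pt "0 0 0 0 0 0 30" --pt "0 0 0 0 0 0 30"

```text
time_s: 16.9
tcp_pos: [0.4889, 0.0954, 0.1365]
tcp_rot: [-3.131, 0.25, -0.001]
ft_force: [0.3, 0.4, -3.1]
finger_gap: 0.035
gripper_force: 61.6
```

```bash
python3 - <<'E'
from h import *
I=rel()
# orange tip blob and brass nut blob centroids
for k in ["side","scene","wrist"]:
    i=I[k]; hsv=cv2.cvtColor(i["color"],cv2.COLOR_RGB2HSV)
    s,M=get_state(),None
    for nm,lo,hi in [("orange",(5,170,120),(16,255,255)),("brass",(17,70,60),(30,220,230))]:
        m=cv2.inRange(hsv,lo,hi); n,l,t,c=cv2.connectedComponentsWithStats(m)
        for a in range(1,n):
            if t[a,4]>=4 and np.hypot(*(c[a]-px(i,[.686,.0645,.1])[0]))<30: print(k,nm,t[a],c[a].round(1),np.round(dep(i,c[a]),4))
E
```

```text
t 16.9 tcp [0.4889 0.0954 0.1365] q [0.119 0.027 1.617 0.    1.497 1.849] gap 0.035 gf 61.59033536911011 F [ 0.3  0.4 -3.1]
tip pred [0.6578 0.0684 0.1122]
side probe_tip [344.4 211.1] 0.66 pred [346.  209.2] atz [0.6519 0.0625 0.1122]
side carrier_nut [355.7 211.9] 0.64 pred [355.9 212.5] atz [0.6859 0.066  0.099 ]
scene probe_tip [299.1 244.2] 0.75 pred [300.6 243.4] atz [0.6596 0.0638 0.1122]
scene carrier_nut [304.3 255.2] 0.96 pred [303.1 254.8] atz [0.6883 0.0661 0.099 ]
probe_tip tri [0.6536 0.0664 0.1072]
carrier_nut tri [0.6865 0.067  0.0974]
side orange [341 205   5   5  13] [342.8 206.8] [0.6482 0.0698 0.1221]
side brass [354 210   5   7  20] [356.  213.2] [0.6847 0.0598 0.1011]
side brass [356 230   5   6  19] [358.1 232.9] [ 0.6739 -0.0047  0.0991]
scene orange [299 239   2   4   5] [299.2 240.8] [0.6534 0.0664 0.1175]
scene brass [301 254   5   6  23] [303. 257.] [0.6941 0.0604 0.0996]
scene brass [274 256   5   8  27] [276.1 259.8] [ 0.6834 -0.0046  0.101 ]
```

Request:
play_rows --pt "7 0 0 0 0 0 30" --pt "6 0 0 0 0 0 30" --pt "4 0 0 0 0 0 30" --pt "0 0 0 0 0 0 30" --pt "0 0 0 0 0 0 30"

```text
time_s: 17.85
tcp_pos: [0.5053, 0.0928, 0.1359]
tcp_rot: [3.132, -0.249, -0.001]
ft_force: [0.1, -0.6, -2.4]
finger_gap: 0.035
gripper_force: 61.6
```

```bash
python3 - <<'E'
from h import *
I=rel(); s=get_state(); M=R.from_rotvec(s["tcp_rot"]).as_matrix(); tip=s["tcp_pos"]+M@[.171,0,.0244]; d=M@[.707,0,.707]
for k in ["side","scene"]:
    i=I[k]; hsv=cv2.cvtColor(i["color"],cv2.COLOR_RGB2HSV); p=px(i,tip)[0]
    for v in (0,.005,.01,.015,.02): print(k,v,px(i,tip-v*d)[0].round(1),end=" ")
    m=cv2.inRange(hsv,(3,140,100),(16,255,255)); y,x=np.nonzero(m); q=np.hypot(x-p[0],y-p[1])<15
    c=i["color"]; print("\norange",sorted(zip(x[q].tolist(),y[q].tolist())))
N=np.array([.6862,.0645,.099]); dd=N-tip; print("along",dd@d,"vec",(M.T@dd*1000).round(1))
E
```

```text
t 17.85 tcp [0.5053 0.0928 0.1359] q [ 0.11   0.072  1.572 -0.     1.498  1.839] gap 0.035 gf 61.59003138542175 F [ 0.1 -0.6 -2.4]
tip pred [0.6741 0.0657 0.1115]
side probe_tip [349.2 209.6] 0.87 pred [352.1 209.5] atz [0.6663 0.0664 0.1115]
side carrier_nut [353.8 213.1] 0.73 pred [355.9 212.5] atz [0.6797 0.0626 0.099 ]
scene probe_tip [300.7 248.9] 0.74 pred [302.1 247.7] atz [0.6771 0.0609 0.1115]
scene carrier_nut [303.2 253.7] 0.59 pred [303.1 254.8] atz [0.6821 0.0658 0.099 ]
probe_tip tri [0.668  0.067  0.1058]
carrier_nut tri [0.6805 0.0657 0.0968]
side 0 [352.1 209.4] side 0.005 [351.  208.5] side 0.01 [349.8 207.6] side 0.015 [348.7 206.8] side 0.02 [347.5 205.9] 
orange [(347, 204), (347, 206), (347, 207), (348, 204), (348, 205), (348, 206), (348, 207), (349, 205), (349, 206), (349, 207), (349, 208), (350, 206), (350, 207), (350, 208), (350, 209), (351, 207), (351, 208), (351, 209)]
scene 0 [302.1 247.6] scene 0.005 [301.8 245.6] scene 0.01 [301.5 243.6] scene 0.015 [301.2 241.5] scene 0.02 [300.9 239.5] 
orange [(300, 242), (300, 243), (300, 244), (300, 245), (300, 246), (300, 247), (301, 246), (301, 247), (302, 247), (303, 246), (303, 247)]
along 0.017652480710475576 vec [12.2 -0.6 12.8]
```

The orange pixels end where the predicted tip projects in both views. The nut is 17.7 mm straight ahead of the tip, off-line by less than 1 mm. Holding.

Request:
play_rows --pt "0 0 0 0 0 0 30" --pt "0 0 0 0 0 0 30" --pt "0 0 0 0 0 0 30" --pt "0 0 0 0 0 0 30" --pt "0 0 0 0 0 0 30"

```text
time_s: 18.8
tcp_pos: [0.5052, 0.0928, 0.1361]
tcp_rot: [3.132, -0.249, 0.0]
ft_force: [0.5, -0.8, -2.3]
finger_gap: 0.0348
gripper_force: 61.6
```

Request:
play_rows --pt "0 0 0 0 0 0 30" --pt "0 0 0 0 0 0 30" --pt "0 0 0 0 0 0 30" --pt "0 0 0 0 0 0 30" --pt "0 0 0 0 0 0 30"

```text
time_s: 19.3
tcp_pos: [0.5052, 0.0928, 0.1361]
tcp_rot: [-3.132, 0.249, -0.0]
ft_force: [-0.4, -0.5, -2.1]
finger_gap: 0.0349
gripper_force: 61.6
```

Request:
play_rows --pt "0 0 0 0 0 0 30" --pt "0 0 0 0 0 0 30" --pt "0 0 0 0 0 0 30" --pt "0 0 0 0 0 0 30" --pt "0 0 0 0 0 0 30"

```text
time_s: 19.8
tcp_pos: [0.5053, 0.0928, 0.1361]
tcp_rot: [-3.132, 0.249, -0.0]
ft_force: [-0.5, -0.0, -2.5]
finger_gap: 0.035
gripper_force: 61.6
```

Request:
play_rows --pt "0 0 0 0 0 0 30" --pt "0 0 0 0 0 0 30" --pt "0 0 0 0 0 0 30" --pt "0 0 0 0 0 0 30" --pt "0 0 0 0 0 0 30"

```text
time_s: 20.3
tcp_pos: [0.5052, 0.0928, 0.1361]
tcp_rot: [3.132, -0.249, 0.0]
ft_force: [-0.3, -0.3, -1.2]
finger_gap: 0.035
gripper_force: 61.6
```

Request:
play_rows --pt "0 0 0 0 0 0 30" --pt "0 0 0 0 0 0 30" --pt "0 0 0 0 0 0 30" --pt "0 0 0 0 0 0 30" --pt "0 0 0 0 0 0 30"

```text
time_s: 20.8
tcp_pos: [0.5052, 0.0928, 0.1361]
tcp_rot: [-3.132, 0.249, -0.0]
ft_force: [-0.7, -0.0, -2.3]
finger_gap: 0.035
gripper_force: 61.6
```

Request:
play_rows --pt "-10 0 -5 0 0 0 30" --pt "-15 0 -10 0 0 0 30" --pt "-5 0 -30 0 0 0 30" --pt "0 0 -35 0 0 0 30" --pt "0 -10 0 0 0 -3.5 30"

```text
time_s: 21.3
tcp_pos: [0.479, 0.1072, 0.2219]
tcp_rot: [-3.136, 0.154, -0.015]
ft_force: [0.4, -0.0, -2.4]
finger_gap: 0.0348
gripper_force: 61.7
```

Request:
play_rows --pt "2 -40 0 0 0 -3.5 30" --pt "6 -45 0 0 0 0 30" --pt "6 -45 0 0 0 0 30" --pt "6 -45 0 0 0 0 30" --pt "2 -25 0 0 0 0 30"

```text
time_s: 21.8
tcp_pos: [0.5087, 0.3093, 0.2155]
tcp_rot: [-3.141, 0.054, 0.001]
ft_force: [0.8, -0.9, -2.1]
finger_gap: 0.0347
gripper_force: 61.6
```

Request:
play_rows --pt "0 0 0 0 0 0 30" --pt "0 0 0 0 0 0 30" --pt "0 0 0 0 0 0 30"

```text
time_s: 22.1
tcp_pos: [0.509, 0.3054, 0.2161]
tcp_rot: [3.141, -0.059, 0.0]
ft_force: [0.2, -0.4, -2.4]
finger_gap: 0.0351
gripper_force: 61.6
```

```bash
python3 - <<'E'
from h import *
goto([.5029,.3197,.0414]); s=get_state(); print(s["tcp_rot"])
E
```

```text
t 22.1 tcp [0.509  0.3054 0.2161] q [ 0.478  0.251  1.211 -0.     1.68   2.087] gap 0.0351 gf 61.5911328792572 F [ 0.2 -0.4 -2.4]
shift mm tool [ -6.7 -14.1 174.7]
[ 3.14072222e+00 -5.89209293e-02  9.00464650e-05]
```

Request:
play_rows --pt "-6.5 -14 20 0 0 0 30" --pt "0 0 35 0 0 0 30" --pt "0 0 40 0 0 0 30" --pt "0 0 30 0 0 0 30" --pt "0 0 0 0 0 0 30"

```text
time_s: 22.6
tcp_pos: [0.5006, 0.3179, 0.086]
tcp_rot: [3.136, -0.06, -0.013]
ft_force: [0.5, 0.3, -2.5]
finger_gap: 0.0348
gripper_force: 61.5
```

Request:
play_rows --pt "0 0 0 0 0 0 30" --pt "0 0 0 0 0 0 30"

```text
time_s: 22.8
tcp_pos: [0.5044, 0.3207, 0.0941]
tcp_rot: [-3.139, 0.059, -0.006]
ft_force: [0.1, 0.0, -0.8]
finger_gap: 0.0353
gripper_force: 61.5
```

```bash
python3 - <<'E'
from h import *
goto([.5029,.3197,.0414]); s=get_state(); print(s["tcp_rot"])
E
```

```text
t 22.8 tcp [0.5044 0.3207 0.0941] q [ 0.505  0.334  1.358 -0.     1.445  2.113] gap 0.0353 gf 61.48581504821777 F [ 0.1  0.  -0.8]
shift mm tool [-1.7  1.2 52.7]
[-3.13870945  0.0586154  -0.00649483]
```

Request:
play_rows --pt "0 0 15 0 0 0 30" --pt "0 0 10 0 0 0 30" --pt "0 0 5 0 0 0 30" --pt "0 0 0 0 0 0 30" --pt "0 0 0 0 0 0 30"

```text
time_s: 23.3
tcp_pos: [0.503, 0.3205, 0.0611]
tcp_rot: [3.141, -0.057, 0.0]
ft_force: [-0.5, -0.7, -2.4]
finger_gap: 0.0345
gripper_force: 61.6
```

```bash
python3 - <<'E'
from h import *
goto([.5029,.3197,.0414]); s=get_state(); print(s["tcp_rot"])
E
```

```text
t 23.3 tcp [0.503  0.3205 0.0611] q [ 0.505  0.367  1.386 -0.     1.389  2.113] gap 0.0345 gf 61.60416841506958 F [-0.5 -0.7 -2.4]
shift mm tool [-0.1  0.8 19.7]
[ 3.14099570e+00 -5.74557262e-02  2.93015191e-05]
```

Request:
play_rows --pt "0 1 7 0 0 0 30" --pt "0 0 6 0 0 0 30" --pt "0 0 4 0 0 0 30" --pt "0 0 2 0 0 0 30" --pt "0 0 0 0 0 0 30"

```text
time_s: 23.8
tcp_pos: [0.5029, 0.3194, 0.0419]
tcp_rot: [3.141, -0.058, -0.0]
ft_force: [0.2, -0.6, -2.5]
finger_gap: 0.0347
gripper_force: 61.6
```

Request:
play_rows --pt "0 0 0.5 0 0 0 30" --pt "0 0 0 0 0 0 30"

```text
time_s: 24.0
tcp_pos: [0.503, 0.3195, 0.0416]
tcp_rot: [-3.141, 0.058, -0.0]
ft_force: [-0.6, 0.2, -2.1]
finger_gap: 0.0348
gripper_force: 61.6
```

Request:
play_rows --pt "0 0 0.6 0 0 0 30" --pt "0 0 0.6 0 0 0 30" --pt "0 0 0 0 0 0 30" --pt "0 0 0 0 0 0 30"

```text
time_s: 24.4
tcp_pos: [0.5031, 0.3195, 0.0414]
tcp_rot: [-3.141, 0.058, -0.001]
ft_force: [-3.9, -2.1, 5.7]
finger_gap: 0.0352
gripper_force: 62.6
```

Seated: the force has reversed to +5.7 N. Opening to 60 mm and lifting.

Request:
play_rows --pt "0 0 0 0 0 0 45" --pt "0 0 0 0 0 0 60" --pt "0 0 0 0 0 0 60" --pt "0 0 0 0 0 0 60" --pt "0 0 -10 0 0 0 60"

```text
time_s: 24.9
tcp_pos: [0.5021, 0.3189, 0.0491]
tcp_rot: [3.139, -0.058, -0.004]
ft_force: [-0.4, 0.4, 0.5]
finger_gap: 0.0599
gripper_force: 0.0
```

Request:
play_rows --pt "0 0 -30 0 0 0 60" --pt "0 0 -45 0 0 0 60" --pt "0 0 -45 0 0 0 60" --pt "0 0 -45 0 0 0 60" --pt "0 0 -40 0 0 0 60"

```text
time_s: 25.4
tcp_pos: [0.5028, 0.3194, 0.2591]
tcp_rot: [-3.14, 0.058, -0.004]
ft_force: [0.7, 0.4, 0.2]
finger_gap: 0.0602
gripper_force: 0.0
```

Request:
play_rows --pt "0 0 0 0 0 0 60" --pt "0 0 0 0 0 0 60" --pt "0 0 0 0 0 0 60"

```text
time_s: 25.7
tcp_pos: [0.5025, 0.3192, 0.2539]
tcp_rot: [3.14, -0.057, -0.003]
ft_force: [-1.1, -0.1, -0.3]
finger_gap: 0.0602
gripper_force: 0.0
```

```bash
python3 - <<'E'
from h import *
st(); i=get_image("wrist"); hsv=cv2.cvtColor(i["color"],cv2.COLOR_RGB2HSV)
m=((hsv[...,0]>18)&(hsv[...,0]<38)&(hsv[...,1]>80)&(hsv[...,2]>60)).astype(np.uint8)
p=px(i,[.505,.319,.064])[0]; print(p)
m=cv2.morphologyEx(m,cv2.MORPH_CLOSE,np.ones((15,15))); n,l,t,c=cv2.connectedComponentsWithStats(m)
k=l[int(p[1]),int(p[0])]; y,x=np.nonzero(l==k); P=np.array([atz(i,(a,b),.064) for a,b in zip(x,y)])
print(cv2.minAreaRect((P[:,:2]*1000).astype(np.float32)))
for s in (-.06,-.02,.02,.06):
    q=px(i,[.505+s,.319-.037*s,.064])[0]; print(np.round(dep(i,q),4))
j=px(i,[.6115,.0755,.0905])[0]; print("dial at",j)
if 25<j[0]<535 and 25<j[1]<395: polar(i,(.6115,.0755))
E
```

```text
t 25.7 tcp [0.5025 0.3192 0.2539] q [ 0.504  0.251  1.137 -0.     1.757  2.111] gap 0.0602 gf 0.0 F [-1.1 -0.1 -0.3]
[277.35386961 178.9820544 ]
((506.1277160644531, 319.91131591796875), (36.78797149658203, 148.2445526123047), 87.8921890258789)
[0.4456 0.3212 0.0654]
[0.4853 0.3197 0.0651]
[0.5254 0.3183 0.0663]
[0.5651 0.3168 0.0657]
dial at [539.55006227  62.19686336]
```

The detector is back within 1 mm of where it was, level and released. Handing in.

```bash
python3 -c "
from cell import *
print(sign_off())"
```

```text
the job is handed in; nothing more can be done
None
```

The job is handed in but the sign-off gave no verdict: the blue needle was set about 1° from the green set hand, the probe was held steady for over 2 s with the nut about 18 mm straight ahead of its tip, and the detector is back in its dock within about 1 mm of where it was. I did not re-measure the needle after the probe hold.

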